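# Find the loose peg of the drying rack and put it aside in the mug

## Robot

A 6-joint arm with a two-finger parallel gripper is mounted at the origin on a cart in front of the work surface, level with it; the furniture and walls round the work are solid. World frame = base frame: x ahead of the robot, y to its left, z up, the work surface at z = 0. Lengths are in m, angles in rad, forces in N, time in s.
With the tool pointing down it reaches from about 0.3 to 0.775 m from the base axis. Payload 14.6 kg.
Tool frame: the origin (TCP) lies between the finger pads; the fingertips stand 14 mm ahead of it and the grasp point (between the pads) lies 5 mm behind it; z points along the fingers, y is the line along which they close (so a half turn about z gives the same grasp; the last joint's range is limited). The gripper opens to 85 mm and grips with 20 to 120 N. Pads are 22 mm wide; open, the fingers measure 114 mm over their backs; the gripper's body (76 mm by 85 mm) begins 54 mm behind the grasp point. The pads swing forward as they close: fully open they stand 13 mm farther back than shut.
Start: joints at [1.24, 0.3, 1.521, -0, 1.321, -0.067], TCP at [0.143, 0.531, 0.245] pointing down, gripper open.
Joint ranges: [-3.03, 3.03], [-0.79, 2.21], [0.23, 2.52], [-1.04, 4.18], [0, 3.07], [-2.55, 2.55]. Speed limits (rad/s): [2.22, 2.22, 2.57, 3.14, 3.14, 3.14].

## Interface

Orientations are given as a 3x3 rotation matrix whose columns are the frame's x, y, z axes.
In Python, from plant import manip, read_camera, calibration gives the robot as it stands.
- The arm moves only by the tool play_rows, never from a script. Its argument "series" is a list of rows, each an object of numbers: "x", "y", "z": the shift along the world's x, y, z in cm; "turn": the turn about the world's z in degrees; "hand": the finger opening in cm, from 0 to 8.54. A call has 1 to 5 rows; each row shifts and turns the commanded pose from where the row before left it; what a row does not reach is not made up. A row lasts 1/12 s, in which the tool goes at most 41.7 mm and 7.16 degrees, less where a joint would pass 70% of its speed; a pose out of reach is approached as far as the arm can. A call with a gripper value outside its range is refused whole. The fingers move at their own pace and stop on an object; "grip_force" is the grip in N (left out, the last holds). Time passes only in rows, so rows that do not move let the fingers close. It gives the time, the measured TCP pose, the force, the opening and the grip force at its end, in the units of the state.
- manip.state(): the state, without advancing time (a new reading comes with each control period).
- read_camera(name): name is "scene" or "top" or "wrist"; returns the picture (400x640x3 uint8, red, green, blue); there is no depth.
- calibration(name): a dict with "fov_y" (degrees; the focal length in pixels is half the picture's height over the tangent of half this angle, whatever the lens; pixels are square), "cx", "cy" (the principal point, pixels), "xyz" and "attitude" of the camera in the world. Camera axes: x right, y up, looking along -z (the intrinsics and any distortion apply to the point x, -y, -z); pixel columns grow to the right and rows downward; lengths in m; the calibration is good to about 2 mm. A picture is of the moment at which its call begins: read the wrist's pose just before it. calibration takes no time and is no camera call; for the wrist camera it gives the pose at the moment of the call.
- manip.finish_job(): hands the job in; it is judged then, once.
The state is a dict: "clock": time; "joints": joint angles; "qd": joint speeds; "joint_torque": joint torques, N m; "position": TCP position; "ee_rot": TCP orientation; "ft_force": force on the tool from outside, world axes, zero at the start; "ft_torque": the same for the moment, N m; "width": finger opening in m; "grasp_force": force on a finger pad.
Only numpy, scipy, OpenCV 4.12 (cv2) and the standard library are available. Lean on these libraries where they do the work, as an engineer would, in place of code of your own. Each camera call takes 0.05 s, during which the arm holds its last target. There are 200 camera calls.

## Task

One of the two upright pegs of the wooden drying rack has come loose in its hole. Grip a peg near its top and rock it along the length of the rack, well over to the left and then well over to the right, to feel whether it has play; if it is firm, try the other one the same way. When you have rocked the loose peg both ways, pull it straight up out of the rack and lower it, foot first, into the large white mug so that it stays there, with the mug upright.

Things in the scene. Friction and masses are not known exactly. Their poses are not given: they have to be found in the camera images.
- rack: wooden drying rack, fixed: a board 104 mm (x) by 189 mm (y, its length), 36 mm high, with two upright pegs in a row. Origin: centre of its underside, on the worktop; z up, y along its length, to the left seen from the robot. The pegs stand in holes 25 mm deep, 15 mm (x) by 18 mm (y), centred at x = 0, y = +45 and -45 mm.
- peg_a: upright wooden peg of the rack, the twin of peg_b: round dowel 18 mm thick, domed top, on a square 14 mm tenon (lowest 30 mm); 135 mm long, 50 g. Origin: centre of its foot, on the hole's floor 11 mm above the worktop; z up the peg. One of the two pegs is glued firm, the other loose (not told which).
- peg_b: upright wooden peg of the rack, the twin of peg_a: round dowel 18 mm thick, domed top, on a square 14 mm tenon (lowest 30 mm); 135 mm long, 50 g. Origin: centre of its foot, on the hole's floor 11 mm above the worktop; z up the peg. One of the two pegs is glued firm, the other loose (not told which).
- peg_a_top (a point): centre of the top end of peg_a, 135 mm above its origin along the peg, about 146 mm above the worktop at the start. A loose peg rocks along the rack with under 5 N, about 9 degrees either way, hardly across it, and lifts straight out; a firm one gives under 1 mm at 10 N, then stops hard (0.7 degrees), and cannot be pulled out.
- peg_b_top (a point): centre of the top end of peg_b, 135 mm above its origin along the peg, about 146 mm above the worktop at the start. A loose peg rocks along the rack with under 5 N, about 9 degrees either way, hardly across it, and lifts straight out; a firm one gives under 1 mm at 10 N, then stops hard (0.7 degrees), and cannot be pulled out.
- mug: large white mug with small leaves painted on it, loose, 270 g, 92 mm across and 95 mm high, with a handle on its -y side (handle reaches 80 mm from the mug's axis). Origin on its underside, 16.5 mm from the axis toward the handle; z up.
- mug_floor (a point): centre of the mug's inner floor, on its axis, 8 mm above the worktop; the rim lies 87 mm above this point. The inside is about 70 mm or more across. Axes as the mug's.
Things that resemble listed ones, but are neither listed nor needed, are in the scene too. Leave any pink or yellow look-alike of the peg_a alone.

How it is judged:
On the way, in this order (a step that is already met when the one before it is completed fails the run):
1. the loose peg, still in its hole, is rocked over to the left (+y of the rack): its top is at least 8 mm left of the middle of its hole ((((y of peg_a_top in the frame of rack above 0.053 m or y of peg_a_top in the frame of rack between -0.037 and -0.005 m) and z of peg_a in the frame of rack below 0.02 m and horizontal distance between peg_a and rack below 0.06 m) or ((y of peg_b_top in the frame of rack above 0.053 m or y of peg_b_top in the frame of rack between -0.037 and -0.005 m) and z of peg_b in the frame of rack below 0.02 m and horizontal distance between peg_b and rack below 0.06 m))), for 0.1 s.
2. then it is rocked over to the right: its top is at least 8 mm right of the middle of its hole ((((y of peg_a_top in the frame of rack below -0.053 m or y of peg_a_top in the frame of rack between 0.005 and 0.037 m) and z of peg_a in the frame of rack below 0.02 m and horizontal distance between peg_a and rack below 0.06 m) or ((y of peg_b_top in the frame of rack below -0.053 m or y of peg_b_top in the frame of rack between 0.005 and 0.037 m) and z of peg_b in the frame of rack below 0.02 m and horizontal distance between peg_b and rack below 0.06 m))), for 0.1 s.
At the end, for the whole second after the job is handed in: The loose peg rests in the mug, its foot within 40 mm of the mug's axis and less than 30 mm above the mug's inner floor, and the mug stands upright (within about 10 degrees) on the worktop, all at rest (slower than 30 mm/s) (((horizontal distance between peg_a and mug_floor below 0.04 m and z of peg_a in the frame of mug_floor below 0.03 m and linear speed of peg_a below 0.03 m/s) or (horizontal distance between peg_b and mug_floor below 0.04 m and z of peg_b in the frame of mug_floor below 0.03 m and linear speed of peg_b below 0.03 m/s)) and angle between mug's own z axis and vertical below 0.17 rad and height (world z) of mug below 0.02 m and linear speed of mug below 0.03 m/s); the robot touches nothing.
It fails at once if the mug is tipped by more than 20 degrees (angle between mug's own z axis and vertical above 0.35 rad).
It also fails if it takes over 48 s, if anything falls off the work surface, if the arm or the gripper's body presses on something with over 40 N, if the wrist force passes 120 N, or if a joint passes its speed limit or range.

## Working session

There is one attempt and no reset: what is moved stays moved. The work goes in short steps, Python scripts to look and compute and a tool call to move; the robot and the scene stay as the last step left them, time stands still between calls to the robot, and variables do not carry over. Pictures are saved under pics/ and viewed, at most 10 in all, crops included, and the job is handed in when it is done.

Besides the shell and the picture viewer there is one more tool, called after ">>>" as name(argument=value, ...), one argument or row to a line, values as JSON. play_rows: Moves the arm, as the interface text tells. Its arguments: {"type":"object","properties":{"series":{"type":"array"},"grip_force":{"type":"number"}},"required":["series"]}

```bash
mkdir -p pics; ls; python3 - <<'E'
from plant import manip, read_camera, calibration
import cv2,numpy as np
for n in("scene","top"):
    im=read_camera(n); cv2.imwrite(f"pics/{n}1.png",im[:,:,::-1]); c=calibration(n);print(n,c)
s=manip.state();print(s)
E
```

```text
pics
scene {'fov_y': 43.08631262691322, 'cx': 320.15179043821166, 'cy': 204.320096203278, 'xyz': array([-0.03916179, -0.30765966,  0.64423491]), 'attitude': array([[ 0.61311435,  0.49007331, -0.61961193],
       [-0.78984096,  0.39571833, -0.46857044],
       [ 0.01555793,  0.77668214,  0.62970056]])}
top {'fov_y': 44.00823621411764, 'cx': 320.2761456220828, 'cy': 192.36650446420373, 'xyz': array([0.33824775, 0.11338975, 0.9358715 ]), 'attitude': array([[-0.0219773 ,  0.98625601, -0.16375615],
       [-0.99974568, -0.02085181,  0.00858891],
       [ 0.00505625,  0.16390326,  0.98646346]])}
{'clock': 0.1, 'joints': array([ 1.24039277e+00,  3.00418087e-01,  1.52151010e+00, -1.62273247e-05,
        1.32070269e+00, -6.65844851e-02]), 'qd': array([ 0.00105256,  0.00027336, -0.00015613,  0.00085899,  0.00112881,
       -0.0014074 ]), 'joint_torque': array([ 4.99331363e-04, -5.44392586e+01, -3.62361968e+01, -1.40696275e-04,
        3.13316828e-03, -7.36434299e-05]), 'position': array([0.14335878, 0.53078896, 0.24478041]), 'ee_rot': array([[-9.65402166e-01,  2.60765324e-01, -3.21953050e-04],
       [ 2.60765517e-01,  9.65401663e-01, -9.87167420e-04],
       [ 5.33949776e-05, -1.03696782e-03, -9.99999461e-01]]), 'ft_force': array([-0.38423756,  0.32992092,  0.04841373]), 'ft_torque': array([ 0.02594771, -0.00526145,  0.03801669]), 'grasp_force': 0.0, 'width': 0.08553228631468258}
```

View pics/scene1.png

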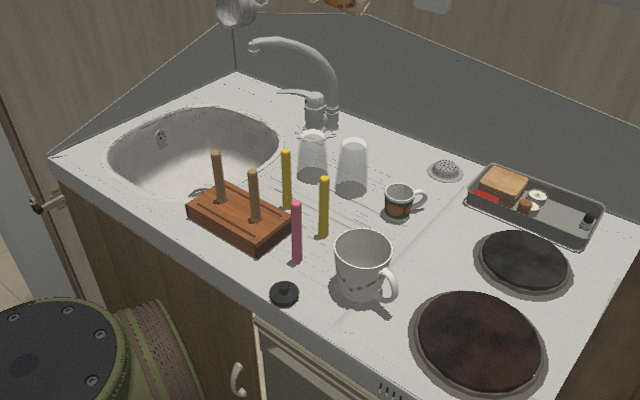

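View pics/top1.png

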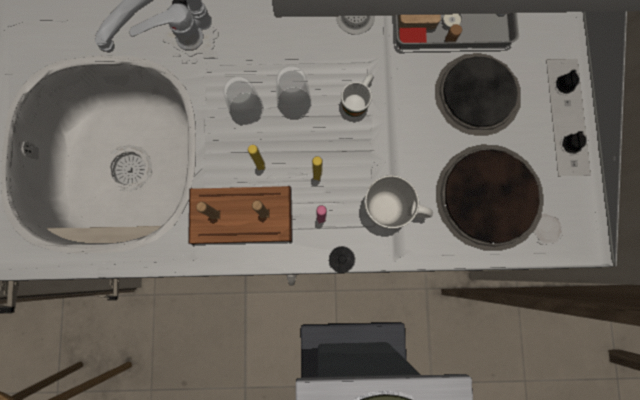

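Candidates for the loose peg, in scene pixels: brown pegs standing in the rack at (217,155) and (253,172), which match the description. The look-alikes are yellow at (286,152) and (324,180) and pink at (296,203). For the mug, the large white one at (363,260) with leaves matches. The small mug at (398,200) and the glasses at (312,150) and (352,165) do not.

```bash
cat > h.py <<'E'
import numpy as np, cv2
def f(c): return 200/np.tan(np.radians(c["fov_y"])/2)
def ray(c,u,v):
    d=np.array([(u-c["cx"])/f(c),-(v-c["cy"])/f(c),-1.]); return np.array(c["xyz"]),np.array(c["attitude"])@d
def plane(c,u,v,z):
    o,d=ray(c,u,v); return o+d*(z-o[2])/d[2]
def tri(r1,r2):
    (o1,d1),(o2,d2)=r1,r2
    t=np.linalg.lstsq(np.c_[d1,-d2],o2-o1,rcond=None)[0]
    p,q=o1+t[0]*d1,o2+t[1]*d2; return (p+q)/2,np.linalg.norm(p-q)
def proj(c,p):
    q=np.array(c["attitude"]).T@(np.array(p)-c["xyz"]); return c["cx"]-f(c)*q[0]/q[2],c["cy"]+f(c)*q[1]/q[2]
E
python3 - <<'E'
from h import *; from plant import calibration
T,S=calibration("top"),calibration("scene")
for a,b in(((202,207),(217,155)),((258,206),(253,173))):
    print("pegtop tri",tri(ray(T,*a),ray(S,*b)),plane(T,*a,.142),plane(S,*b,.142))
im=cv2.imread("pics/top1.png");hsv=cv2.cvtColor(im,cv2.COLOR_BGR2HSV)
m=cv2.inRange(hsv,(3,90,50),(16,255,255));m[:170]=0;m[260:]=0;m[:,310:]=0
c=max(cv2.findContours(cv2.morphologyEx(m,cv2.MORPH_CLOSE,np.ones((9,9))),0,2)[0],key=cv2.contourArea)
r=cv2.minAreaRect(c);print(r)
P=np.array([plane(T,*q,.036)[:2] for q in cv2.boxPoints(r)]);print(P,P.mean(0))
for q in((391,203),(365,203),(417,203),(391,177),(391,229)):print("rim",plane(T,*q,.095))
a=cv2.resize(im[165:255,180:440],None,fx=3,fy=3,interpolation=2)
s=cv2.imread("pics/scene1.png");b=cv2.resize(s[140:310,180:410],None,fx=3,fy=2,interpolation=2);b=cv2.resize(s[140:310,180:410],(438,324),interpolation=2)
o=np.zeros((600,780,3),np.uint8);o[:270]=a;o[272:596,:438]=b;cv2.imwrite("pics/crop.png",o)
E
```

```text
pegtop tri (array([0.45127238, 0.29793045, 0.13963343]), np.float64(0.0022223104822556346)) [0.45010523 0.29811619 0.142     ] [0.44976048 0.29430905 0.142     ]
pegtop tri (array([0.45022634, 0.20743534, 0.14148598]), np.float64(0.0009272573111723269)) [0.44981166 0.20768702 0.142     ] [0.45007692 0.20660589 0.142     ]
((239.46475219726562, 214.6588134765625), (54.74420166015625, 102.3329849243164), 88.49256896972656)
[[0.49975421 0.34987441]
 [0.5008231  0.16138313]
 [0.39996387 0.15997486]
 [0.39910866 0.34507146]] [0.44991246 0.25407597]
rim [ 0.45675909 -0.01496475  0.095     ]
rim [0.45770839 0.02970042 0.095     ]
rim [ 0.45580928 -0.05965391  0.095     ]
rim [ 0.50222669 -0.01703105  0.095     ]
rim [ 0.41207616 -0.01293411  0.095     ]
```

View pics/crop.png

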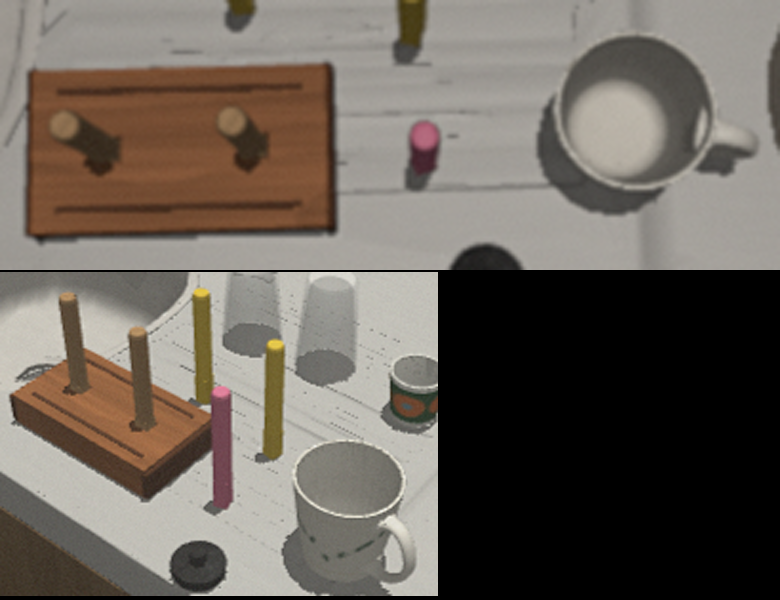

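The crop confirms the two brown pegs in the rack, with tops at top-camera pixels (201.5,206.7) and (257,205.7). That puts them near (0.450, 0.298) and (0.450, 0.208). The mug rim centre at (392,202) is about (0.459, -0.017). I'll close the fingers along x so the peg can pivot in the pads, and start with the left peg.

>>> play_rows(
  series=[
    {"x": 2.8, "y": -2.1, "turn": -6.8, "hand": 5},
    {"x": 2.8, "y": -2.1, "turn": -6.8, "hand": 5},
    {"x": 2.8, "y": -2.1, "turn": -6.8, "hand": 5},
    {"x": 2.8, "y": -2.1, "turn": -6.8, "hand": 5},
    {"x": 2.8, "y": -2.1, "turn": -6.8, "hand": 5},
  ],
)

```text
invalid input at $.series[0]: expected keys x, y, z, turn, hand
```

>>> play_rows(
  series=[
    {"x": 2.8, "y": -2.1, "turn": -6.8, "hand": 5},
    {"x": 2.8, "y": -2.1, "turn": -6.8, "hand": 5},
    {"x": 2.8, "y": -2.1, "turn": -6.8, "hand": 5},
    {"x": 2.8, "y": -2.1, "turn": -6.8, "hand": 5},
    {"x": 2.8, "y": -2.1, "turn": -6.8, "hand": 5},
  ],
)

```text
invalid input at $.series[0]: expected keys x, y, z, turn, hand
```

>>> play_rows(
  series=[
    {"x": 2.7, "y": -2.1, "turn": -6.8, "hand": 5},
    {"x": 0, "y": 0, "hand": 5},
    {"x": 0, "hand": 5},
  ],
)

```text
invalid input at $.series[0]: expected keys x, y, z, turn, hand
```

>>> play_rows(
  series=[
    {"x": 2.8, "y": -2.1, "z": 0, "turn": -6.8, "hand": 5},
    {"x": 2.8, "y": -2.1, "z": 0, "turn": -6.8, "hand": 5},
    {"x": 2.8, "y": -2.1, "z": 0, "turn": -6.8, "hand": 5},
    {"x": 2.8, "y": -2.1, "z": 0, "turn": -6.8, "hand": 5},
    {"x": 2.8, "y": -2.1, "z": 0, "turn": -6.8, "hand": 5},
  ],
)

```text
clock: 0.52
position: [0.2844, 0.4247, 0.2451]
ee_rot: [[-0.65, 0.76, -0.0], [0.76, 0.65, -0.0], [-0.0, -0.0, -1.0]]
ft_force: [1.2, 0.8, -0.7]
width: 0.0501
grasp_force: 0.0
```

>>> play_rows(
  series=[
    {"x": 2.8, "y": -2.1, "z": 0, "turn": -6.8, "hand": 5},
    {"x": 2.8, "y": -2.1, "z": 0, "turn": -6.8, "hand": 5},
    {"x": 2.8, "y": -2.1, "z": 0, "turn": -6.8, "hand": 5},
    {"x": 2.8, "y": -2.1, "z": 0, "turn": -6.8, "hand": 5},
    {"x": 2.8, "y": -2.1, "z": 0, "turn": -6.8, "hand": 5},
  ],
)

```text
clock: 0.93
position: [0.4245, 0.3196, 0.2451]
ee_rot: [[-0.114, 0.993, -0.0], [0.993, 0.114, -0.0], [-0.0, -0.0, -1.0]]
ft_force: [-0.0, 1.0, -0.6]
width: 0.0501
grasp_force: 0.0
```

>>> play_rows(
  series=[
    {"x": 2.7, "y": -2.1, "z": 0, "turn": -6.8, "hand": 5},
    {"x": 0, "y": 0, "z": 0, "turn": 0, "hand": 5},
    {"x": 0, "y": 0, "z": 0, "turn": 0, "hand": 5},
  ],
)

```text
clock: 1.18
position: [0.4512, 0.2989, 0.2447]
ee_rot: [[0.001, 1.0, -0.001], [1.0, -0.001, -0.0], [-0.0, -0.001, -1.0]]
ft_force: [-0.2, 0.7, -0.3]
width: 0.05
grasp_force: 0.0
```

>>> play_rows(
  series=[
    {"x": 0, "y": 0, "z": -3.1, "turn": 0, "hand": 5},
    {"x": 0, "y": 0, "z": -3.1, "turn": 0, "hand": 5},
    {"x": 0, "y": 0, "z": -3.1, "turn": 0, "hand": 5},
    {"x": 0, "y": 0, "z": -3.1, "turn": 0, "hand": 5},
    {"x": 0, "y": 0, "z": 0, "turn": 0, "hand": 5},
  ],
)

```text
clock: 1.6
position: [0.4473, 0.2994, 0.1159]
ee_rot: [[-0.004, 1.0, -0.008], [1.0, 0.004, -0.004], [-0.004, -0.008, -1.0]]
ft_force: [-0.8, -0.3, 0.4]
width: 0.0504
grasp_force: 0.0
```

>>> play_rows(
  series=[
    {"x": 0, "y": 0, "z": 0, "turn": 0, "hand": 1},
    {"x": 0, "y": 0, "z": 0, "turn": 0, "hand": 1},
    {"x": 0, "y": 0, "z": 0, "turn": 0, "hand": 1},
    {"x": 0, "y": 0, "z": 0, "turn": 0, "hand": 1},
    {"x": 0, "y": 0, "z": 0, "turn": 0, "hand": 1},
  ],
  grip_force=25,
)

```text
clock: 2.02
position: [0.4505, 0.3007, 0.1236]
ee_rot: [[-0.002, 1.0, 0.002], [1.0, 0.002, 0.002], [0.002, 0.002, -1.0]]
ft_force: [-6.6, 0.6, 5.2]
width: 0.0173
grasp_force: 24.3
```

>>> play_rows(
  series=[
    {"x": 0, "y": 0, "z": 0, "turn": 0, "hand": 1},
    {"x": 0, "y": 0.15, "z": 0, "turn": 0, "hand": 1},
    {"x": 0, "y": 0.15, "z": 0, "turn": 0, "hand": 1},
    {"x": 0, "y": 0, "z": 0, "turn": 0, "hand": 1},
    {"x": 0, "y": 0, "z": 0, "turn": 0, "hand": 1},
  ],
)

```text
clock: 2.43
position: [0.4505, 0.3021, 0.1235]
ee_rot: [[-0.002, 1.0, 0.001], [1.0, 0.002, -0.002], [-0.002, 0.001, -1.0]]
ft_force: [-7.6, -13.6, 11.1]
width: 0.0173
grasp_force: 24.7
```

>>> play_rows(
  series=[
    {"x": 0, "y": -0.2, "z": 0, "turn": 0, "hand": 1},
    {"x": 0, "y": -0.2, "z": 0, "turn": 0, "hand": 1},
    {"x": 0, "y": -0.2, "z": 0, "turn": 0, "hand": 1},
    {"x": 0, "y": 0, "z": 0, "turn": 0, "hand": 1},
    {"x": 0, "y": 0, "z": 0, "turn": 0, "hand": 1},
  ],
)

```text
clock: 2.85
position: [0.4504, 0.2992, 0.1236]
ee_rot: [[-0.002, 1.0, 0.002], [1.0, 0.002, 0.005], [0.005, 0.002, -1.0]]
ft_force: [-4.2, 15.3, 0.8]
width: 0.017
grasp_force: 24.7
```

Left peg is firm: about 14 N and 15 N for roughly 1.5 mm each way. I'll try the other one.

>>> play_rows(
  series=[
    {"x": 0, "y": 0.3, "z": 0, "turn": 0, "hand": 5},
    {"x": 0, "y": 0, "z": 0, "turn": 0, "hand": 5},
    {"x": 0, "y": 0, "z": 2, "turn": 0, "hand": 5},
    {"x": 0, "y": 0, "z": 3, "turn": 0, "hand": 5},
    {"x": 0, "y": 0, "z": 0, "turn": 0, "hand": 5},
  ],
)

```text
clock: 3.27
position: [0.4522, 0.3008, 0.1773]
ee_rot: [[-0.002, 1.0, 0.007], [1.0, 0.002, 0.004], [0.004, 0.007, -1.0]]
ft_force: [0.3, -0.4, 1.1]
width: 0.0505
grasp_force: 0.0
```

>>> play_rows(
  series=[
    {"x": 0, "y": -3, "z": 0, "turn": 0, "hand": 5},
    {"x": 0, "y": -3, "z": 0, "turn": 0, "hand": 5},
    {"x": 0, "y": -3, "z": 0, "turn": 0, "hand": 5},
    {"x": 0, "y": 0, "z": 0, "turn": 0, "hand": 5},
    {"x": 0, "y": 0, "z": 0, "turn": 0, "hand": 5},
  ],
)

```text
clock: 3.68
position: [0.4509, 0.2091, 0.1724]
ee_rot: [[0.001, 1.0, 0.002], [1.0, -0.001, 0.001], [0.001, 0.002, -1.0]]
ft_force: [-0.4, 0.3, -0.2]
width: 0.0502
grasp_force: 0.0
```

```bash
python3 - <<'E'
from plant import manip, read_camera, calibration
from h import *
s=manip.state();c=calibration("wrist");im=read_camera("wrist")
print(s["position"],s["clock"],proj(c,(.4505,.209,.146)),c["xyz"])
cv2.imwrite("pics/w1.png",im[:,:,::-1])
E
```

```text
[0.45093794 0.20905474 0.17240247] 3.6833 (np.float64(315.00143773272197), np.float64(246.51407096579882)) [0.45015066 0.2752869  0.30048645]
```

View pics/w1.png

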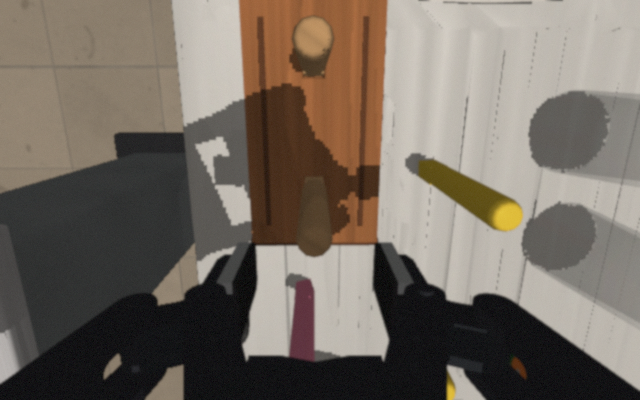

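The peg top sits at wrist pixel (315,246), exactly where I projected it, centred between the open fingers. Next: descend, grip and rock left.

>>> play_rows(
  series=[
    {"x": 0, "y": 0, "z": -2.6, "turn": 0, "hand": 5},
    {"x": 0, "y": 0, "z": -2.5, "turn": 0, "hand": 5},
    {"x": 0, "y": 0, "z": 0, "turn": 0, "hand": 5},
    {"x": 0, "y": 0, "z": 0, "turn": 0, "hand": 5},
  ],
)

```text
clock: 4.07
position: [0.4501, 0.2106, 0.1202]
ee_rot: [[-0.002, 1.0, -0.002], [1.0, 0.002, -0.001], [-0.001, -0.002, -1.0]]
ft_force: [-0.1, 0.4, -0.0]
width: 0.05
grasp_force: 0.0
```

>>> play_rows(
  series=[
    {"x": 0, "y": 0, "z": 0, "turn": 0, "hand": 1},
    {"x": 0, "y": 0, "z": 0, "turn": 0, "hand": 1},
    {"x": 0, "y": 0, "z": 0, "turn": 0, "hand": 1},
    {"x": 0, "y": 0, "z": 0, "turn": 0, "hand": 1},
    {"x": 0, "y": 0, "z": 0, "turn": 0, "hand": 1},
  ],
)

```text
clock: 4.48
position: [0.451, 0.2103, 0.1217]
ee_rot: [[-0.001, 1.0, 0.002], [1.0, 0.001, 0.001], [0.001, 0.002, -1.0]]
ft_force: [-0.8, 0.7, 7.0]
width: 0.017
grasp_force: 24.4
```

>>> play_rows(
  series=[
    {"x": 0, "y": 0.2, "z": 0, "turn": 0, "hand": 1},
    {"x": 0, "y": 0.2, "z": 0, "turn": 0, "hand": 1},
    {"x": 0, "y": 0, "z": 0, "turn": 0, "hand": 1},
    {"x": 0, "y": 0, "z": 0, "turn": 0, "hand": 1},
  ],
)

```text
clock: 4.82
position: [0.451, 0.2141, 0.1216]
ee_rot: [[-0.002, 1.0, 0.002], [1.0, 0.002, 0.0], [0.0, 0.002, -1.0]]
ft_force: [-0.7, -2.8, 6.4]
width: 0.0172
grasp_force: 24.5
```

This one is loose: 4 mm at 2.8 N. Rocking fully left, then right.

>>> play_rows(
  series=[
    {"x": 0, "y": 0.4, "z": 0, "turn": 0, "hand": 1},
    {"x": 0, "y": 0.5, "z": 0, "turn": 0, "hand": 1},
    {"x": 0, "y": 0, "z": 0, "turn": 0, "hand": 1},
    {"x": 0, "y": 0, "z": 0, "turn": 0, "hand": 1},
    {"x": 0, "y": 0, "z": 0, "turn": 0, "hand": 1},
  ],
)

```text
clock: 5.23
position: [0.4509, 0.2231, 0.1212]
ee_rot: [[-0.002, 1.0, 0.002], [1.0, 0.002, 0.0], [0.0, 0.002, -1.0]]
ft_force: [-1.2, -0.7, 6.3]
width: 0.0171
grasp_force: 24.7
```

```bash
python3 - <<'E'
from plant import manip, read_camera, calibration
from h import *
s=manip.state();im=read_camera("scene");print(s["position"],s["ft_force"])
cv2.imwrite("pics/s2.png",cv2.resize(im[120:320,160:400,::-1],None,fx=2.5,fy=2.5))
E
```

```text
[0.45085535 0.22311156 0.1211899 ] [-1.176809   -0.72281402  6.32940386]
```

View pics/s2.png

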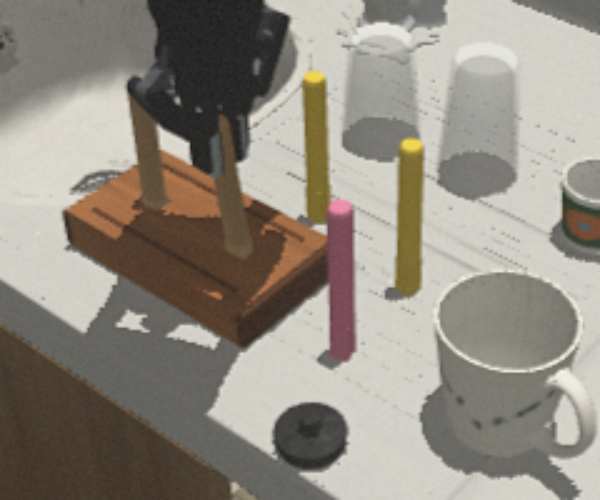

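The gripped peg leans left, with its foot at crop pixel (238,250) and its upper end at (222,130). Now right.

>>> play_rows(
  series=[
    {"x": 0, "y": -0.6, "z": 0, "turn": 0, "hand": 1},
    {"x": 0, "y": -0.7, "z": 0, "turn": 0, "hand": 1},
    {"x": 0, "y": -0.7, "z": 0, "turn": 0, "hand": 1},
    {"x": 0, "y": -0.7, "z": 0, "turn": 0, "hand": 1},
    {"x": 0, "y": 0, "z": 0, "turn": 0, "hand": 1},
  ],
)

```text
clock: 5.7
position: [0.4506, 0.1952, 0.1205]
ee_rot: [[-0.001, 1.0, 0.001], [1.0, 0.001, 0.0], [0.0, 0.001, -1.0]]
ft_force: [0.4, 2.7, 2.7]
width: 0.0172
grasp_force: 24.7
```

>>> play_rows(
  series=[
    {"x": 0, "y": 0, "z": 0, "turn": 0, "hand": 1},
    {"x": 0, "y": 0, "z": 0, "turn": 0, "hand": 1},
    {"x": 0, "y": 0, "z": 0, "turn": 0, "hand": 1},
  ],
)

```text
clock: 5.95
position: [0.4506, 0.1961, 0.1204]
ee_rot: [[-0.002, 1.0, 0.0], [1.0, 0.002, -0.0], [-0.0, 0.0, -1.0]]
ft_force: [0.7, -0.1, 4.6]
width: 0.0172
grasp_force: 25.0
```

```bash
python3 - <<'E'
from plant import manip, read_camera, calibration
from h import *
s=manip.state();im=read_camera("scene");print(s["position"],s["ft_force"])
cv2.imwrite("pics/s3.png",cv2.resize(im[120:320,160:400,::-1],None,fx=2.5,fy=2.5))
E
```

```text
[0.45058569 0.19605087 0.12043252] [ 0.74175992 -0.09934726  4.63602389]
```

View pics/s3.png

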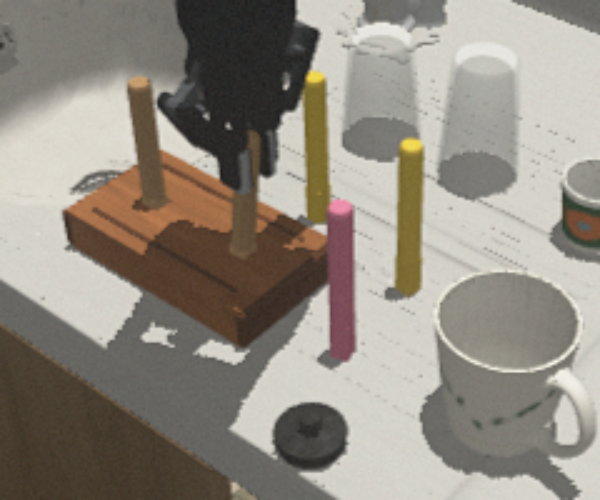

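Leaning right: the foot is at (242,248) and the upper end at (252,140). Centring, firming the grip and lifting.

>>> play_rows(
  series=[
    {"x": 0, "y": 0.5, "z": 0, "turn": 0, "hand": 1},
    {"x": 0, "y": 0.5, "z": 0, "turn": 0, "hand": 1},
    {"x": 0, "y": 0.3, "z": 0, "turn": 0, "hand": 1},
    {"x": 0, "y": 0, "z": 0, "turn": 0, "hand": 1},
    {"x": 0, "y": 0, "z": 0, "turn": 0, "hand": 1},
  ],
  grip_force=40,
)

```text
clock: 6.42
position: [0.4506, 0.2088, 0.1205]
ee_rot: [[-0.002, 1.0, 0.0], [1.0, 0.002, -0.001], [-0.001, 0.0, -1.0]]
ft_force: [-0.3, -2.6, 7.8]
width: 0.0167
grasp_force: 38.9
```

>>> play_rows(
  series=[
    {"x": 0, "y": 0, "z": 0.6, "turn": 0, "hand": 1},
    {"x": 0, "y": 0, "z": 0.8, "turn": 0, "hand": 1},
    {"x": 0, "y": 0, "z": 0.8, "turn": 0, "hand": 1},
    {"x": 0, "y": 0, "z": 0.8, "turn": 0, "hand": 1},
    {"x": 0, "y": 0, "z": 1, "turn": 0, "hand": 1},
  ],
)

```text
clock: 6.83
position: [0.4502, 0.2091, 0.1611]
ee_rot: [[-0.002, 1.0, -0.0], [1.0, 0.002, 0.0], [0.0, -0.0, -1.0]]
ft_force: [-0.8, -0.3, 0.4]
width: 0.0167
grasp_force: 39.2
```

>>> play_rows(
  series=[
    {"x": 0, "y": 0, "z": 2, "turn": 0, "hand": 1},
    {"x": 0, "y": 0, "z": 3, "turn": 0, "hand": 1},
    {"x": 0, "y": 0, "z": 3, "turn": 0, "hand": 1},
    {"x": 0, "y": 0, "z": 3, "turn": 0, "hand": 1},
    {"x": 0, "y": 0, "z": 1, "turn": 0, "hand": 1},
  ],
)

```text
clock: 7.25
position: [0.451, 0.2094, 0.2855]
ee_rot: [[-0.002, 1.0, 0.006], [1.0, 0.002, 0.003], [0.003, 0.006, -1.0]]
ft_force: [0.4, 0.4, 0.7]
width: 0.0168
grasp_force: 39.2
```

```bash
python3 - <<'E'
from plant import manip, read_camera, calibration
from h import *
s=manip.state();print(s["position"],s["ft_force"],s["width"])
for n,(r0,r1,c0,c1) in dict(scene=(60,300,160,420),).items():
    im=read_camera(n);cv2.imwrite("pics/s4.png",cv2.resize(im[r0:r1,c0:c1,::-1],None,fx=2.3,fy=2.3))
E
```

```text
[0.4509998  0.20938036 0.28553404] [0.38324341 0.42818002 0.66826495] 0.01677716285531081
```

View pics/s4.png

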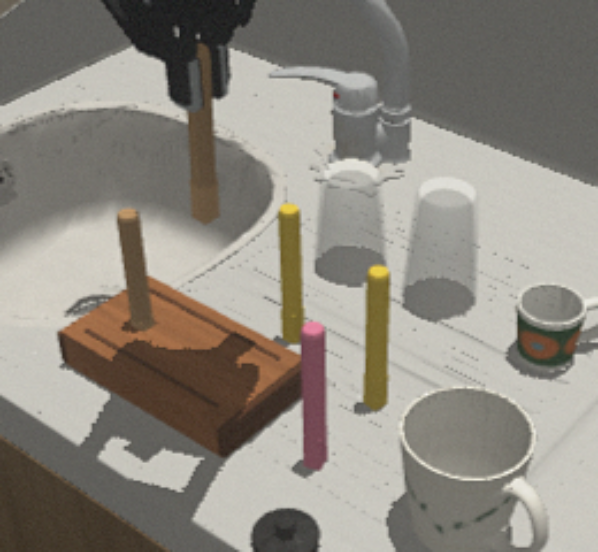

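Peg is out and hanging vertically, with its foot at crop (205,218). Carrying it over the mug.

>>> play_rows(
  series=[
    {"x": 0.1, "y": -1.5, "z": 0, "turn": 0, "hand": 1},
    {"x": 0.1, "y": -2.6, "z": 0, "turn": 0, "hand": 1},
    {"x": 0.1, "y": -2.6, "z": 0, "turn": 0, "hand": 1},
    {"x": 0.1, "y": -2.6, "z": 0, "turn": 0, "hand": 1},
    {"x": 0.1, "y": -2.6, "z": 0, "turn": 0, "hand": 1},
  ],
)

```text
clock: 7.72
position: [0.4549, 0.0889, 0.2795]
ee_rot: [[-0.002, 1.0, -0.001], [1.0, 0.002, 0.0], [0.0, -0.001, -1.0]]
ft_force: [-0.0, -0.5, -0.6]
width: 0.0168
grasp_force: 39.2
```

>>> play_rows(
  series=[
    {"x": 0.1, "y": -2.6, "z": 0, "turn": 0, "hand": 1},
    {"x": 0.1, "y": -2.6, "z": 0, "turn": 0, "hand": 1},
    {"x": 0.1, "y": -2.6, "z": 0, "turn": 0, "hand": 1},
    {"x": 0, "y": -2, "z": 0, "turn": 0, "hand": 1},
    {"x": 0, "y": -0.9, "z": 0, "turn": 0, "hand": 1},
  ],
)

```text
clock: 8.13
position: [0.458, -0.0188, 0.2795]
ee_rot: [[0.0, 1.0, -0.001], [1.0, -0.0, 0.0], [0.0, -0.001, -1.0]]
ft_force: [-0.4, -0.1, -0.3]
width: 0.0168
grasp_force: 39.2
```

>>> play_rows(
  series=[
    {"x": 0, "y": 0, "z": 0, "turn": 0, "hand": 1},
    {"x": 0, "y": 0, "z": 0, "turn": 0, "hand": 1},
    {"x": 0, "y": 0, "z": 0, "turn": 0, "hand": 1},
  ],
)

```text
clock: 8.38
position: [0.4583, -0.0161, 0.2801]
ee_rot: [[-0.002, 1.0, -0.0], [1.0, 0.002, 0.0], [0.0, -0.0, -1.0]]
ft_force: [-0.7, 0.5, -1.2]
width: 0.0168
grasp_force: 39.2
```

```bash
python3 - <<'E'
from plant import manip, read_camera, calibration
from h import *
s=manip.state();c=calibration("wrist");im=read_camera("wrist");print(s["position"],s["ft_force"],s["width"])
cv2.imwrite("pics/w2.png",im[:,:,::-1])
print(proj(c,s["position"]-[0,0,.11]),proj(c,(.459,-.017,.095)))
E
```

```text
[ 0.45834456 -0.01611023  0.28006173] [-0.73210004  0.50377887 -1.21511434] 0.016774936166930304
(np.float64(315.6999684410057), np.float64(198.5987594140814)) (np.float64(316.26291573090674), np.float64(177.2036451794917))
```

View pics/w2.png

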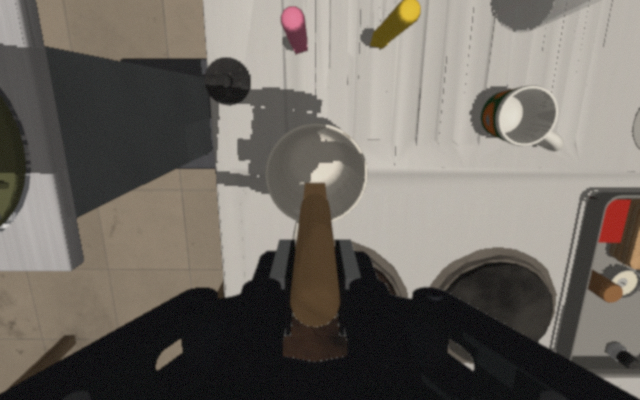

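The rim is centred at (316,173) and the peg foot at (315,188), pointing into the mug within a few mm. Lowering.

>>> play_rows(
  series=[
    {"x": 0, "y": 0, "z": -2, "turn": 0, "hand": 1},
    {"x": 0, "y": 0, "z": -2.5, "turn": 0, "hand": 1},
    {"x": 0, "y": 0, "z": -2.5, "turn": 0, "hand": 1},
    {"x": 0, "y": 0, "z": -2.5, "turn": 0, "hand": 1},
    {"x": 0, "y": 0, "z": -1.5, "turn": 0, "hand": 1},
  ],
)

```text
clock: 8.85
position: [0.4576, -0.016, 0.1679]
ee_rot: [[-0.003, 1.0, -0.002], [1.0, 0.003, 0.0], [0.0, -0.002, -1.0]]
ft_force: [-0.2, -0.4, -0.2]
width: 0.0167
grasp_force: 39.2
```

>>> play_rows(
  series=[
    {"x": 0, "y": 0, "z": -1.5, "turn": 0, "hand": 1},
    {"x": 0, "y": 0, "z": -1.5, "turn": 0, "hand": 1},
    {"x": 0, "y": 0, "z": -1, "turn": 0, "hand": 1},
    {"x": 0, "y": 0, "z": -0.6, "turn": 0, "hand": 1},
    {"x": 0, "y": 0, "z": 0, "turn": 0, "hand": 1},
  ],
)

```text
clock: 9.27
position: [0.4581, -0.0166, 0.1234]
ee_rot: [[-0.002, 1.0, -0.002], [1.0, 0.002, 0.0], [0.0, -0.002, -1.0]]
ft_force: [-0.5, 0.7, -0.8]
width: 0.0169
grasp_force: 39.2
```

>>> play_rows(
  series=[
    {"x": 0, "y": 0, "z": -0.2, "turn": 0, "hand": 1},
    {"x": 0, "y": 0, "z": 0, "turn": 0, "hand": 1},
    {"x": 0, "y": 0, "z": 0, "turn": 0, "hand": 1},
  ],
)

```text
clock: 9.52
position: [0.4587, -0.017, 0.1229]
ee_rot: [[-0.002, 1.0, 0.001], [1.0, 0.002, -0.0], [-0.0, 0.001, -1.0]]
ft_force: [-0.2, -0.3, 0.2]
width: 0.0168
grasp_force: 39.2
```

>>> play_rows(
  series=[
    {"x": 0, "y": 0, "z": -0.2, "turn": 0, "hand": 1},
    {"x": 0, "y": 0, "z": -0.2, "turn": 0, "hand": 1},
    {"x": 0, "y": 0, "z": 0, "turn": 0, "hand": 1},
    {"x": 0, "y": 0, "z": 0, "turn": 0, "hand": 1},
  ],
)

```text
clock: 9.85
position: [0.4584, -0.0171, 0.1182]
ee_rot: [[-0.001, 1.0, -0.0], [1.0, 0.001, 0.0], [0.0, -0.0, -1.0]]
ft_force: [0.4, 0.5, 0.2]
width: 0.0166
grasp_force: 39.2
```

>>> play_rows(
  series=[
    {"x": 0, "y": 0, "z": 0, "turn": 0, "hand": 2.4},
    {"x": 0, "y": 0, "z": 0, "turn": 0, "hand": 3.5},
    {"x": 0, "y": 0, "z": 0, "turn": 0, "hand": 5},
    {"x": 0, "y": 0, "z": 0, "turn": 0, "hand": 6},
    {"x": 0, "y": 0, "z": 0, "turn": 0, "hand": 6},
  ],
)

```text
clock: 10.27
position: [0.4584, -0.0171, 0.1183]
ee_rot: [[-0.002, 1.0, 0.0], [1.0, 0.002, -0.0], [-0.0, 0.0, -1.0]]
ft_force: [0.3, 0.6, -0.2]
width: 0.0599
grasp_force: 0.0
```

>>> play_rows(
  series=[
    {"x": 0, "y": 0, "z": 1, "turn": 0, "hand": 6},
    {"x": 0, "y": 0, "z": 2, "turn": 0, "hand": 6},
    {"x": 0, "y": 0, "z": 3, "turn": 0, "hand": 6},
    {"x": 0, "y": 0, "z": 3, "turn": 0, "hand": 6},
    {"x": 0, "y": 0, "z": 3, "turn": 0, "hand": 6},
  ],
)

```text
clock: 10.68
position: [0.4581, -0.017, 0.2405]
ee_rot: [[-0.001, 1.0, 0.0], [1.0, 0.001, -0.0], [-0.0, 0.0, -1.0]]
ft_force: [0.9, -1.3, -0.1]
width: 0.0601
grasp_force: 0.0
```

>>> play_rows(
  series=[
    {"x": 0, "y": 0, "z": 2, "turn": 0, "hand": 6},
    {"x": 0, "y": 0, "z": 0, "turn": 0, "hand": 6},
    {"x": 0, "y": 0, "z": 0, "turn": 0, "hand": 6},
    {"x": 0, "y": 0, "z": 0, "turn": 0, "hand": 6},
    {"x": 0, "y": 0, "z": 0, "turn": 0, "hand": 6},
  ],
)

```text
clock: 11.1
position: [0.458, -0.017, 0.2574]
ee_rot: [[-0.001, 1.0, -0.002], [1.0, 0.001, 0.0], [0.0, -0.002, -1.0]]
ft_force: [-0.6, 0.0, -1.2]
width: 0.06
grasp_force: 0.0
```

```bash
python3 - <<'E'
from plant import manip, read_camera, calibration
from h import *
s=manip.state();print(s["position"],s["ft_force"],s["width"])
a=read_camera("scene")[120:320,260:440];b=read_camera("wrist")[40:340,180:460]
o=np.zeros((500,800,3),np.uint8);o[:500,:450]=cv2.resize(a,(450,500));o[:375,450:]=cv2.resize(b,(350,375))
cv2.imwrite("pics/end.png",o[:,:,::-1])
E
```

```text
[ 0.45802148 -0.01698821  0.2573797 ] [-0.56056431  0.04752794 -1.19756625] 0.06000872377058849
```

View pics/end.png

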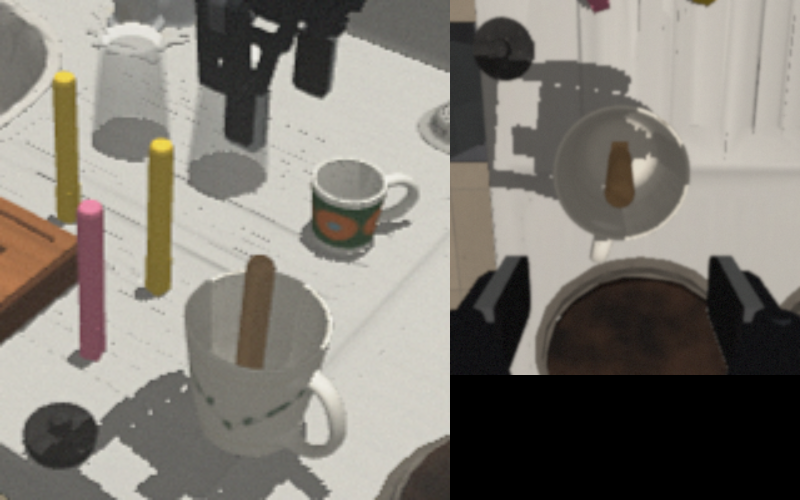

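The peg is standing inside the upright mug, its top at left-panel (260,262), and the gripper is clear. A short wait will show whether it is at rest.

>>> play_rows(
  series=[
    {"x": 0, "y": 0, "z": 0, "turn": 0, "hand": 6},
    {"x": 0, "y": 0, "z": 0, "turn": 0, "hand": 6},
    {"x": 0, "y": 0, "z": 0, "turn": 0, "hand": 6},
    {"x": 0, "y": 0, "z": 0, "turn": 0, "hand": 6},
    {"x": 0, "y": 0, "z": 0, "turn": 0, "hand": 6},
  ],
)

```text
clock: 11.62
position: [0.4584, -0.017, 0.2582]
ee_rot: [[-0.002, 1.0, -0.0], [1.0, 0.002, 0.0], [0.0, -0.0, -1.0]]
ft_force: [0.5, -0.0, -0.1]
width: 0.0598
grasp_force: 0.0
```

```bash
python3 - <<'E'
from plant import manip, read_camera
import cv2,numpy as np
p=cv2.imread("pics/end.png")[:,:450]
a=cv2.resize(read_camera("scene")[120:320,260:440,::-1],(450,500))
d=cv2.absdiff(p,a).max(2)[230:470,170:350];print(d.mean(),(d>40).sum())
if (d>40).sum()<150: print(manip.finish_job())
E
```

```text
2.248148148148148 15
the job is handed in; nothing more can be done
None
```

The right-hand peg was the loose one: I rocked it left, then right, pulled it out and stood it foot first in the upright white mug, at rest with the gripper clear, and handed the job in at about 11.7 s (no verdict was returned).

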